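# Feel for the release notch on a bench tester and eject its board carrier

### The job

Eject the board carrier of the tester on the bench. With a fingertip touch the top of the black bar along its front edge near the left-hand end, sweep along the bar towards the right until you find the notch, and press the release tab inside the notch fully down so that the carrier slides out of the far side. Do it only by pressing the tab: do not pull the carrier out, and leave everything else on the bench and on the tester where it stands.

Things in the scene. Friction and masses are not known exactly. Their poses are not given: they have to be found in the camera images.
- tester: Module tester, grey box with red end bumpers, 150 (x) x 300 (y) x 62 mm, screwed to the bench. Origin under its centre; x points to its far side, y to its left-hand end (the robot's left), z up. The black bar lies along its front edge (x -75 to -41 mm), free between the bumpers from y = -115 to +115 mm; bumpers stand 2 mm higher than the bar. The deck behind is 56 mm high.
- bar_mid (a point): Middle of the edge bar, on its flat rigid top (62 mm above the bench), axes as the tester's. The bar is 34 mm wide. One notch of the same black interrupts it, across its whole width: 44 mm long (along y), upright walls, its centre anywhere from 48 mm right (-y) to 32 mm left (+y) of this point; where is not given. The release tab is its floor, 8 mm down.
- bar_left (a point): On the top of the bar near its left-hand end, 90 mm left (+y) of the bar's middle: a good place for the tips of the shut gripper to begin the sweep.
- release_tab (a joint): The release tab in the notch (40 mm along y, 31 mm along x): 0 as it starts, 8 mm below the top of the bar; grows as it is pressed straight down, to 0.008 m at its stop (then 16 mm below the bar's top). It moves stiffly, at about 4 N, has no spring, and stays where it is left.
- carrier (a joint): The board carrier, an aluminium front 136 mm wide and 26 mm tall on the far side (+x) of the tester. 0 is in; geared to the release tab it slides out by 3 times the tab's travel, to 0.024 m, and stays there. Not to be touched.
- relay: Bystander, to be left alone: blue relay block, 22 x 34 x 20 mm, standing loose on the tester's deck; origin under its centre.
- coax: Bystander, to be left alone: brass and steel coax adapter, 20 mm across, 28 mm tall, standing loose on the tester's deck; origin under its centre.
- boards: Bystander, to be left alone: stack of three green circuit boards on spacers, 85 x 100 x 62 mm, on the bench to the right; origin under its centre.
- usbbox: Bystander, to be left alone: blue interface box, 110 x 80 x 28 mm, on the bench to the left; origin under its centre.
- screwjar: Bystander, to be left alone: clear screw jar, 52 mm across, 65 mm tall, on the bench to the right; origin under its centre.
- mug: Bystander, to be left alone: white mug, 76 mm across, 90 mm tall, on the bench to the left; origin under its centre.
- driver: Bystander, to be left alone: screwdriver lying on the bench in front of the tester, between it and the robot; origin at the underside of its middle.

How it is judged:
By the outcome, as a careful person would: the job done as asked, in the order asked, and still so for the second after the job is handed in, with the robot touching nothing.
It also fails if it takes over 58 s, if anything falls off the work surface, if the arm or the gripper's body presses on something with over 40 N, if the wrist force passes 120 N, or if a joint passes its speed limit or range.

### The arm

A 6-joint arm with a two-finger parallel gripper is mounted at the origin on the work surface. World frame = base frame: x ahead of the robot, y to its left, z up, the work surface at z = 0. Lengths are in m, angles in rad, forces in N, time in s.
With the tool pointing down it reaches from about 0.4 to 0.825 m from the base axis. Payload 7 kg.
Tool frame: the origin (TCP) lies at the very end of the fingers, on their centre line; the grasp point (between the pads) lies 19 mm behind it; z points along the fingers, y is the line along which they close (so a half turn about z gives the same grasp; the last joint's range is limited). The gripper opens to 88 mm and grips with 3 to 60 N. Pads are 19 mm wide; open, the fingers measure 130 mm over their backs; the gripper's body (78 mm by 193 mm) begins 47 mm behind the grasp point.
Start: joints at [0.288, 0.359, 0.012, 0, -1.224, -0.288], TCP at [0.675, -0, 0.227] pointing down, gripper open.
Joint ranges: [-3.07, 3.07], [-1.43, 2.12], [-1.02, 1.25], [-3.03, 1.67], [-3.05, -0], [-3.03, 3.03]. Speed limits (rad/s): [2.39, 2.39, 3.01, 3.14, 3.14, 3.14].

### API

Orientations are given as [roll, pitch, yaw] about the fixed x, y, z axes, in that order (R = Rz(yaw) Ry(pitch) Rx(roll)).
In Python, from station import arm gives the robot as it stands.
- The arm moves only by the tool step_arm, never from a script. Its argument "rows" is a list of rows, each a list of 5 numbers: the shift along the world's x, y, z in m, then the turn about the world's z in rad, then the finger opening in m, from 0 to 0.0876. In form: [[x, y, z, spin, gripper], ...]. A call has 1 to 20 rows; each row is the pose to reach, as a shift and turn from the pose commanded when the call began; what a row does not reach only later rows make up. A row lasts 1/10 s, in which the tool goes at most 50 mm and 8.59 degrees, less where a joint would pass 70% of its speed; a pose out of reach is approached as far as the arm can. A call with a gripper value outside its range is refused whole. The fingers move at their own pace and stop on an object; "newtons" is the grip in N (left out, the last holds). Time passes only in rows, so rows that repeat a pose let the fingers close. It gives the time, the measured TCP pose, the force, the opening and the grip force at its end, in the units of the state.
- arm.get_state(): the state, without advancing time (a new reading comes with each control period).
- arm.grab_frame(name): name is "scene" or "side" or "wrist"; returns a dict with "color" (480x640x3 uint8, blue, green, red), "vfov" (degrees; the focal length in pixels is half the picture's height over the tangent of half this angle, whatever the lens; pixels are square), "cx", "cy" (the principal point, pixels), "k1" (the pictures are not rectified: a ray, as slopes to the right and down, at radius r is drawn at 1 + k1 r^2 times it, then the intrinsics apply), "rvec" (rotation vector, rad) and "tvec" (3), from world to camera coordinates, as OpenCV has them. Camera axes: x right, y down, z forward; pixel columns grow to the right and rows downward; lengths in m; the calibration is good to about 2 mm. A picture is of the moment at which its call begins. There is no depth.
- arm.job_done(): hands the job in; it is judged then, once.
The state is a dict: "t": time; "q": joint angles; "qd": joint speeds; "joint_efforts": joint torques, N m; "eef_pos": TCP position; "ee_rot": TCP orientation; "force": force on the tool from outside, world axes, zero at the start; "moment": the same for the moment, N m; "width": finger opening in m; "gripper_force": force on a finger pad.
Only numpy, scipy, OpenCV 4.12 (cv2) and the standard library are available. Lean on these libraries where they do the work, as an engineer would, in place of code of your own. Each camera call takes 0.05 s, during which the arm holds its last target. There are 200 camera calls.

## Working session

There is one attempt and no reset: what is moved stays moved. The work goes in short steps, Python scripts to look and compute and a tool call to move; the robot and the scene stay as the last step left them, time stands still between calls to the robot, and variables do not carry over. Pictures are saved under pics/ and viewed, at most 10 in all, crops included, and the job is handed in when it is done.

Besides the shell and the picture viewer there is one more tool, called after "Request:" by a JSON object that holds its "name" and its "arguments". step_arm: Moves the arm, as the interface text tells. Its arguments: {"type":"object","properties":{"rows":{"type":"array"},"newtons":{"type":"number"}},"required":["rows"]}

```bash
mkdir -p pics; cat > h.py <<'E'
import numpy as np, cv2
from station import arm
def K(f):
    h,w=f["color"].shape[:2]; fl=h/2/np.tan(np.radians(f["vfov"])/2)
    return np.array([[fl,0,f["cx"]],[0,fl,f["cy"]],[0,0,1]]),np.array([f["k1"],0,0,0,0.])
def ray(f,uv,z):
    k,d=K(f); n=cv2.undistortPoints(np.array(uv,float).reshape(-1,1,2),k,d)[:,0]
    R=cv2.Rodrigues(np.array(f["rvec"],float))[0]; c=-R.T@np.array(f["tvec"],float).ravel()
    v=np.c_[n,np.ones(len(n))]@R
    return c+v*((z-c[2])/v[:,2])[:,None]
def proj(f,P):
    k,d=K(f); return cv2.projectPoints(np.array(P,float).reshape(-1,1,3),np.array(f["rvec"],float),np.array(f["tvec"],float),k,d)[0][:,0]
E
python3 - <<'E'
from h import *
import pickle
F={n:arm.grab_frame(n) for n in("scene","side","wrist")}
pickle.dump(F,open("f0.pkl","wb"))
for n in F: cv2.imwrite(f"pics/{n}0.png",F[n]["color"])
print(arm.get_state())
E
```

```text
{'t': 0.15, 'q': array([ 2.88102628e-01,  3.59227362e-01,  1.12727859e-02, -2.46146775e-04,
       -1.22410026e+00, -2.88093373e-01]), 'qd': array([ 0.00067513, -0.00091226,  0.00195988,  0.00035644,  0.00042592,
       -0.00040394]), 'joint_efforts': array([ 1.39394037e-04, -5.83274567e+01,  2.93289685e+01,  7.00122759e+00,
        8.75052094e-03, -9.76538854e-05]), 'eef_pos': array([ 6.74631796e-01, -2.80967160e-05,  2.25837709e-01]), 'ee_rot': array([ 3.14032026e+00, -1.35715671e-04, -1.57087077e+00]), 'force': array([-0.46905484, -0.78322491, -0.60946277]), 'moment': array([-0.01986595,  0.00291041,  0.00453067]), 'gripper_force': 0.0, 'width': 0.08766868892638884}
```

View pics/scene0.png

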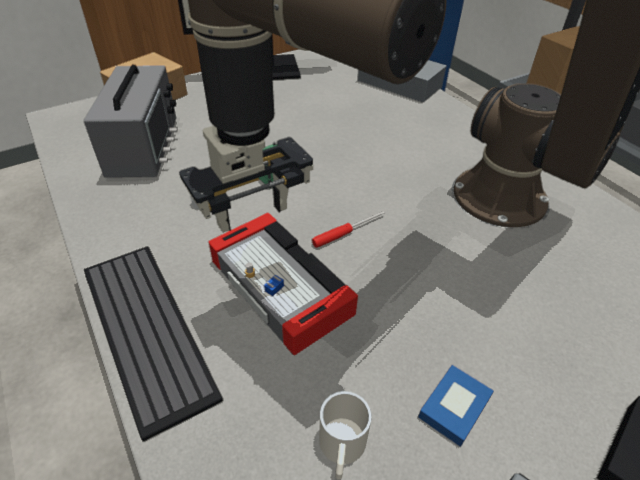

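View pics/wrist0.png

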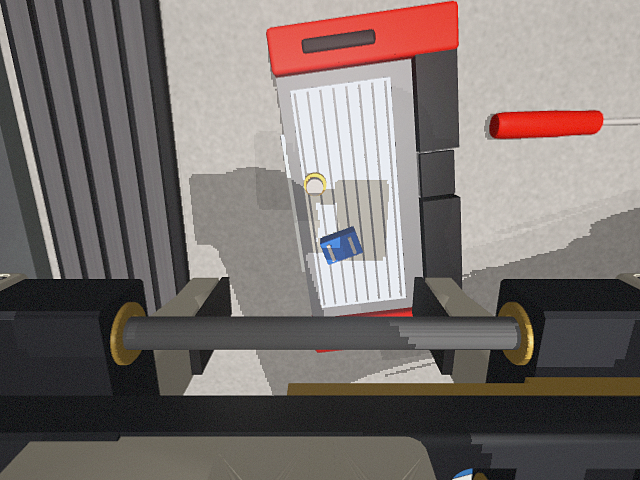

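View pics/side0.png

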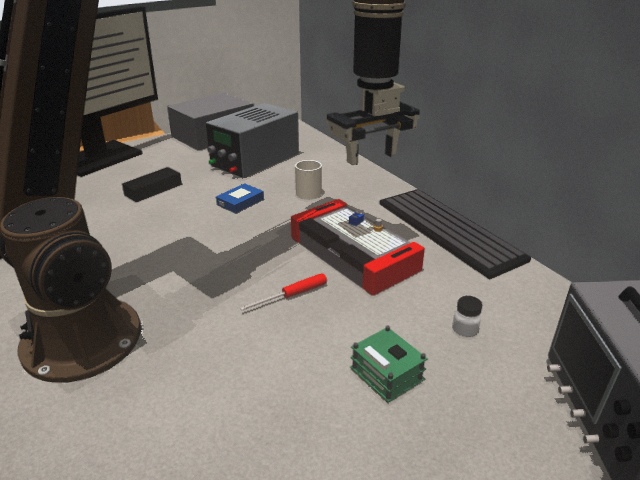

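The wrist view shows the bar at the right of the tester, columns 413–462. Its right end is at row ~52 and the notch spans rows ~150–196. The left bumper (row ~312) is partly hidden by the finger. The scene view shows the red bumpers at (245,232) and (320,322), and the screwdriver in front at (335,235).

```bash
python3 - <<'E'
from h import *
import pickle
F=pickle.load(open("f0.pkl","rb"))
f=F["wrist"]
R=cv2.Rodrigues(np.array(f["rvec"],float))[0];print("cam",-R.T@np.array(f["tvec"]).ravel())
print(ray(f,[(413,55),(458,48),(417,150),(455,149),(420,197),(460,195),(462,270)],.062).round(4))
print("bumper top",ray(f,[(268,29),(457,2),(459,48),(276,75)],.064).round(4))
print("driver",ray(f,[(490,125),(602,122)],.015).round(3))
for n in("scene","side"):
    g=F[n];hsv=cv2.cvtColor(g["color"],cv2.COLOR_BGR2HSV)
    m=((hsv[...,1]>170)&((hsv[...,0]<8)|(hsv[...,0]>172))&(hsv[...,2]>90)).astype(np.uint8)
    for c in cv2.findContours(m,0,1)[0]:
        if cv2.contourArea(c)>150:
            a=cv2.approxPolyDP(c,3,True)[:,0]; print(n,[(tuple(map(int,p)),tuple(q[:2].round(3).tolist())) for p,q in zip(a,ray(g,a,.064))])
g=F["scene"]["color"][200:360,200:400];cv2.imwrite("pics/crop.png",cv2.resize(g,None,fx=4,fy=4,interpolation=2)[:600,:800])
E
```

```text
cam [ 0.67547715 -0.07477641  0.38250715]
[[ 0.6007 -0.1343  0.062 ]
 [ 0.5648 -0.1394  0.062 ]
 [ 0.5918 -0.0594  0.062 ]
 [ 0.5589 -0.0602  0.062 ]
 [ 0.586  -0.0182  0.062 ]
 [ 0.5502 -0.02    0.062 ]
 [ 0.5404  0.0523  0.062 ]]
bumper top [[ 0.7171 -0.1525  0.064 ]
 [ 0.5698 -0.1711  0.064 ]
 [ 0.5647 -0.139   0.064 ]
 [ 0.712  -0.119   0.064 ]]
driver [[ 0.51  -0.081  0.015]
 [ 0.401 -0.084  0.015]]
scene [((356, 294), (0.533, 0.121)), ((343, 286), (0.544, 0.092)), ((284, 323), (0.681, 0.111)), ((284, 343), (0.701, 0.148)), ((294, 354), (0.696, 0.175)), ((352, 316), (0.568, 0.159))]
scene [((351, 227), (0.438, -0.038)), ((346, 224), (0.442, -0.051)), ((315, 237), (0.521, -0.05)), ((313, 243), (0.534, -0.037)), ((321, 245), (0.522, -0.023)), ((349, 232), (0.45, -0.027))]
scene [((275, 220), (0.569, -0.14)), ((267, 213), (0.573, -0.169)), ((209, 241), (0.717, -0.15)), ((214, 262), (0.731, -0.089)), ((219, 268), (0.729, -0.069)), ((218, 250), (0.711, -0.116))]
side [((325, 276), (0.472, -0.137)), ((315, 275), (0.457, -0.123)), ((283, 289), (0.379, -0.132)), ((287, 295), (0.377, -0.
[... 237 characters left out ...]
293), (0.525, -0.233)), ((373, 286), (0.537, -0.214)), ((378, 281), (0.555, -0.205)), ((380, 290), (0.541, -0.231)), ((383, 276), (0.573, -0.197)), ((383, 283), (0.559, -0.216)), ((390, 274), (0.59, -0.198)), ((393, 279), (0.585, -0.215)), ((400, 276), (0.603, -0.214)), ((398, 281), (0.589, -0.226)), ((404, 270), (0.623, -0.202)), ((406, 276), (0.614, -0.22)), ((407, 272), (0.624, -0.21)), ((411, 274), (0.627, -0.22)), ((407, 270), (0.629, -0.205)), ((413, 273), (0.632, -0.219)), ((420, 269), (0.654, -0.216))]
side [((345, 203), (0.679, 0.11)), ((335, 200), (0.666, 0.137)), ((292, 216), (0.531, 0.119)), ((297, 222), (0.528, 0.086)), ((298, 241), (0.489, 0.009)), ((300, 220), (0.538, 0.091))]
```

View pics/crop.png

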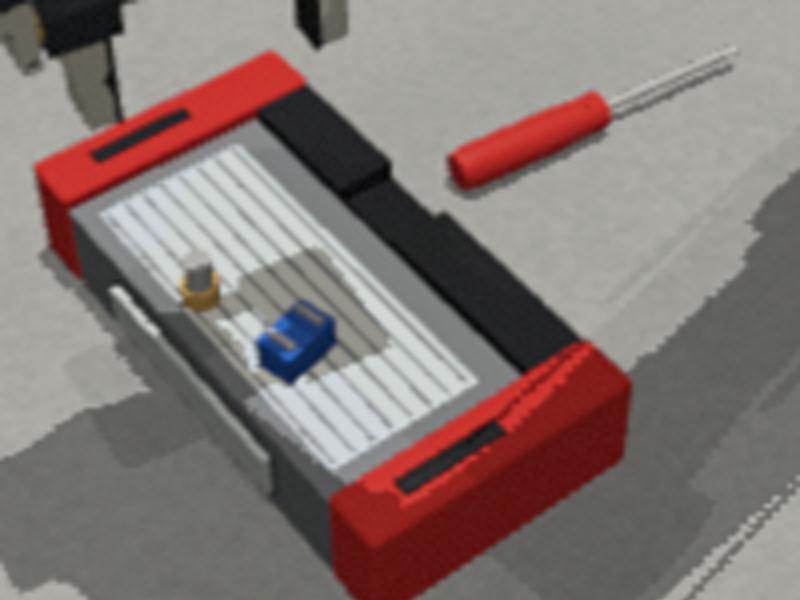

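The crop confirms the notch in the bar, just right of its middle. The tester's yaw is about 0.13 rad, bar_mid is near (0.568, -0.023), and the notch centre is about 17 mm right of it. I'll shut the gripper, align it and go above bar_left, set slightly to the front so the fingers clear the deck.

Request:
{"name": "step_arm", "arguments": {"rows": [[-0.03, 0.016, 0, 0.04, 0], [-0.06, 0.033, 0, 0.08, 0], [-0.09, 0.05, 0, 0.13, 0], [-0.124, 0.066, 0, 0.13, 0], [-0.124, 0.066, -0.03, 0.13, 0], [-0.124, 0.066, -0.06, 0.13, 0], [-0.124, 0.066, -0.09, 0.13, 0], [-0.124, 0.066, -0.12, 0.13, 0], [-0.124, 0.066, -0.127, 0.13, 0], [-0.124, 0.066, -0.127, 0.13, 0], [-0.124, 0.066, -0.127, 0.13, 0], [-0.124, 0.066, -0.127, 0.13, 0], [-0.124, 0.066, -0.127, 0.13, 0]], "newtons": 20}}

```text
t: 1.45
eef_pos: [0.5517, 0.0663, 0.1009]
ee_rot: [-3.139, 0.001, -1.441]
force: [-0.1, 0.4, 0.5]
width: 0.0008
gripper_force: 0.0
```

```bash
python3 - <<'E'
from h import *
import pickle
F={n:arm.grab_frame(n) for n in("scene","side","wrist")}
pickle.dump(F,open("f1.pkl","wb"))
s=arm.get_state();p=s["eef_pos"]; print(s["t"],p,s["ee_rot"],s["width"],s["force"])
for n in F: print(n,proj(F[n],[p,[.5562,.0662,.062]]))
u=proj(F["scene"],[p])[0].astype(int);v=proj(F["side"],[p])[0].astype(int)
cr=lambda n,u:cv2.resize(F[n]["color"][u[1]-60:u[1]+60,u[0]-40:u[0]+40],None,fx=5,fy=5,interpolation=2)
a=np.hstack([cr("scene",u),cr("side",v)]);cv2.imwrite("pics/tip1.png",a)
cv2.imwrite("pics/wrist1.png",F["wrist"]["color"])
E
```

```text
1.6 [0.55127028 0.06609972 0.100234  ] [-3.14048168e+00  3.67090447e-04 -1.44080762e+00] 0.0005191765743761838 [-0.24959012 -0.60373488 -0.25479615]
scene [[332.98472764 265.81215948]
 [330.11123117 280.22745316]]
side [[309.63159838 209.69526056]
 [311.62672864 223.30790207]]
wrist [[323.17103846 294.58135049]
 [314.49178208 264.94586237]]
```

View pics/tip1.png

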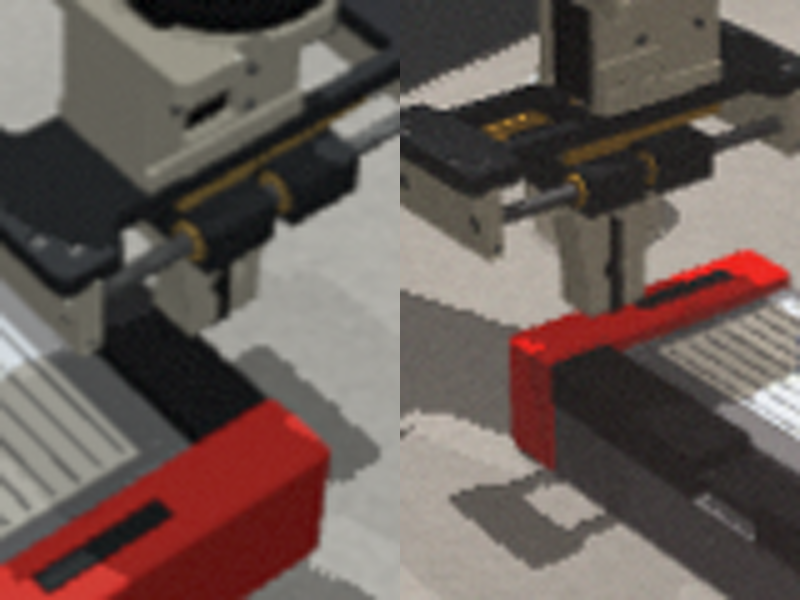

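View pics/wrist1.png

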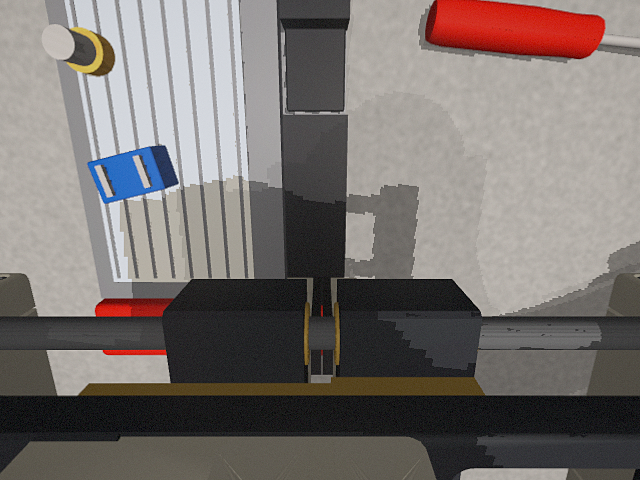

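The pictures show the shut tips standing over the bar near the left bumper, aligned with it. The wrist view has the notch's near edge at row ~113 and its far edge at row ~18–27, with the bar between columns 283 and 348.

```bash
python3 - <<'E'
from h import *
import pickle
f=pickle.load(open("f1.pkl","rb"))["wrist"]
P=ray(f,[(283,113),(348,113),(281,18),(349,18),(284,250),(345,250)],.062);P2=ray(f,[(288,28),(344,28)],.054)
m=np.array([.568,-.023]);a=.13;R=np.array([[np.cos(a),-np.sin(a)],[np.sin(a),np.cos(a)]])
for Q in(P,P2): print(np.c_[Q[:,:2],(Q[:,:2]-m)@R].round(4))
E
```

```text
[[ 0.5827 -0.0144  0.0156  0.0066]
 [ 0.5495 -0.0188 -0.0178  0.0066]
 [ 0.5879 -0.0573  0.0153 -0.0366]
 [ 0.5555 -0.0615 -0.0174 -0.0366]
 [ 0.5747  0.0594  0.0173  0.0809]
 [ 0.54    0.0549 -0.0177  0.0808]]
[[ 0.5851 -0.0553  0.0127 -0.0343]
 [ 0.5571 -0.059  -0.0155 -0.0343]]
```

Request:
{"name": "step_arm", "arguments": {"rows": [[0, 0, -0.015, 0, 0], [0, 0, -0.03, 0, 0], [0, 0, -0.034, 0, 0], [0, 0, -0.036, 0, 0], [0, 0, -0.036, 0, 0], [0, 0, -0.036, 0, 0]]}}

```text
t: 2.2
eef_pos: [0.5514, 0.0661, 0.0642]
ee_rot: [-3.141, 0.0, -1.441]
force: [-0.5, -0.9, -0.7]
width: 0.0004
gripper_force: 0.0
```

Request:
{"name": "step_arm", "arguments": {"rows": [[0, 0, -0.001, 0, 0], [0, 0, -0.002, 0, 0], [0, 0, -0.0025, 0, 0], [0, 0, -0.0025, 0, 0]]}}

```text
t: 2.6
eef_pos: [0.5513, 0.0661, 0.0623]
ee_rot: [-3.141, 0.0, -1.44]
force: [-3.8, 0.7, 10.1]
width: -0.0001
gripper_force: 5.0
```

Contact on the bar top. Now the sweep to the right, first part.

Request:
{"name": "step_arm", "arguments": {"rows": [[0.0007, -0.005, 0, 0, 0], [0.0013, -0.01, 0, 0, 0], [0.002, -0.015, 0, 0, 0], [0.0026, -0.02, 0, 0, 0], [0.0033, -0.025, 0, 0, 0], [0.0039, -0.03, 0, 0, 0], [0.0046, -0.035, 0, 0, 0], [0.0052, -0.04, 0, 0, 0], [0.0059, -0.045, 0, 0, 0], [0.0065, -0.05, 0, 0, 0], [0.0072, -0.055, 0, 0, 0], [0.0078, -0.06, 0, 0, 0]]}}

```text
t: 3.8
eef_pos: [0.5603, 0.0068, 0.0623]
ee_rot: [-3.138, 0.001, -1.44]
force: [-0.6, 4.2, 5.9]
width: 0.0007
gripper_force: 3.1
```

Request:
{"name": "step_arm", "arguments": {"rows": [[0.0005, -0.004, 0, 0, 0], [0.001, -0.008, 0, 0, 0], [0.0015, -0.012, 0, 0, 0], [0.002, -0.016, 0, 0, 0], [0.0026, -0.02, 0, 0, 0], [0.003, -0.024, 0, 0, 0], [0.0035, -0.027, 0, 0, 0]]}}

```text
t: 4.5
eef_pos: [0.5637, -0.0203, 0.0623]
ee_rot: [-3.138, 0.001, -1.44]
force: [-1.0, 3.5, 5.5]
width: 0.0005
gripper_force: 3.0
```

Request:
{"name": "step_arm", "arguments": {"rows": [[0.0004, -0.003, 0, 0, 0], [0.0008, -0.006, 0, 0, 0], [0.0012, -0.009, 0, 0, 0], [0.0012, -0.009, 0, 0, 0]]}}

```text
t: 4.9
eef_pos: [0.5631, -0.0305, 0.0608]
ee_rot: [3.141, -0.0, -1.441]
force: [-0.5, 0.1, -0.3]
width: 0.0003
gripper_force: 0.0
```

Request:
{"name": "step_arm", "arguments": {"rows": [[0.0005, -0.004, 0, 0, 0], [0.0011, -0.009, 0, 0, 0], [0.0011, -0.009, 0, 0, 0]]}}

```text
t: 5.2
eef_pos: [0.5644, -0.0397, 0.0609]
ee_rot: [3.141, -0.0, -1.441]
force: [-0.9, 0.4, -0.7]
width: 0.0003
gripper_force: 0.0
```

The force dropped to zero and z fell, so the tips are in the notch. Pressing the tab now.

Request:
{"name": "step_arm", "arguments": {"rows": [[0, 0, -0.002, 0, 0], [0, 0, -0.004, 0, 0], [0, 0, -0.006, 0, 0], [0, 0, -0.008, 0, 0], [0, 0, -0.009, 0, 0], [0, 0, -0.01, 0, 0], [0, 0, -0.01, 0, 0]]}}

```text
t: 5.9
eef_pos: [0.5645, -0.039, 0.051]
ee_rot: [3.142, 0.0, -1.441]
force: [-1.6, -0.1, 2.2]
width: 0.0005
gripper_force: 0.9
```

Request:
{"name": "step_arm", "arguments": {"rows": [[0, 0, -0.001, 0, 0], [0, 0, -0.002, 0, 0], [0, 0, -0.003, 0, 0], [0, 0, -0.004, 0, 0], [0, 0, -0.0045, 0, 0], [0, 0, -0.0045, 0, 0]]}}

```text
t: 6.5
eef_pos: [0.5646, -0.039, 0.0464]
ee_rot: [3.141, 0.0, -1.441]
force: [-0.7, 1.0, 2.0]
width: 0.0003
gripper_force: 1.0
```

Request:
{"name": "step_arm", "arguments": {"rows": [[0, 0, -0.0005, 0, 0], [0, 0, -0.001, 0, 0], [0, 0, -0.0015, 0, 0], [0, 0, -0.0015, 0, 0], [0, 0, -0.0015, 0, 0]]}}

```text
t: 7.0
eef_pos: [0.5647, -0.039, 0.0462]
ee_rot: [-3.141, -0.0, -1.44]
force: [-6.2, 1.5, 14.1]
width: 0.0003
gripper_force: 7.0
```

The tips are hard against the stop: 14 N at 16.1 mm below the bar's top. Retracting straight up and checking.

Request:
{"name": "step_arm", "arguments": {"rows": [[0, 0, 0.005, 0, 0], [0, 0, 0.015, 0, 0], [0, 0, 0.03, 0, 0], [0, 0, 0.06, 0, 0], [0, 0, 0.09, 0, 0], [0, 0, 0.12, 0, 0], [0, 0, 0.15, 0, 0], [0, 0, 0.15, 0, 0], [0, 0, 0.15, 0, 0]]}}

```text
t: 7.9
eef_pos: [0.5649, -0.0389, 0.196]
ee_rot: [-3.14, 0.0, -1.441]
force: [-0.1, 0.9, -1.1]
width: 0.0002
gripper_force: 0.0
```

```bash
python3 - <<'E'
from h import *
a=arm.grab_frame("scene")["color"][190:360,190:400];b=arm.grab_frame("wrist")["color"][:340]
a=cv2.resize(a,(370,300));b=cv2.resize(b,(430,228))
o=np.zeros((300,800,3),np.uint8);o[:,:370]=a;o[:228,370:]=b
cv2.imwrite("pics/end.png",o)
E
```

```text
(no output)
```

View pics/end.png

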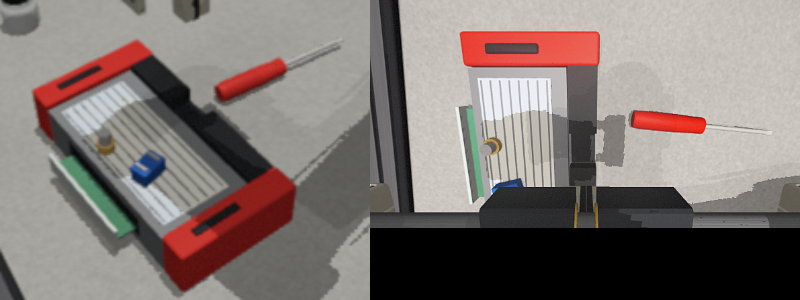

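The picture shows the carrier slid out on the far side, with its green board visible at (95,195). The relay, coax and screwdriver are where they were, and the gripper is clear.

```bash
python3 -c "
from station import arm
print(arm.job_done())"
```

```text
the job is handed in; nothing more can be done
None
```

The carrier is ejected: I touched the bar near its left end, swept right into the notch and pressed the release tab down to its stop; the relay, coax adapter and screwdriver stayed put in the final view, and the job was handed in at about 8 s.

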